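Close a split pump casing over its impeller

ROBOT

A 6-joint arm with a two-finger parallel gripper is mounted at the origin on the work surface. World frame = base frame: x ahead of the robot, y to its left, z up, the work surface at z = 0. Lengths are in mm, angles in rad, forces in N, time in s.
With the tool pointing down it reaches from about 350 to 875 mm from the base axis. Payload 4.2 kg.
Tool frame: the origin (TCP) lies between the finger pads; the fingertips stand 17 mm ahead of it and the grasp point (between the pads) lies 2 mm behind it; z points along the fingers, y is the line along which they close (so a half turn about z gives the same grasp; the last joint's range is limited). The gripper opens to 85 mm and grips with 20 to 120 N. Pads are 22 mm wide; open, the fingers measure 114 mm over their backs; the gripper's body (76 mm by 85 mm) begins 54 mm behind the grasp point. The pads swing forward as they close: fully open they stand 13 mm farther back than shut.
Start: joints at [1.456, 0.385, 0.008, 0, -1.194, -0.259], TCP at [228.189, 581.832, 209.712] pointing down, gripper open.
Joint ranges: [-3.14, 3.14], [-1.21, 2.06], [-1.07, 1.41], [-3.16, 2.05], [-2.99, -0.16], [-3.1, 3.1]. Speed limits (rad/s): [2.79, 2.79, 3.14, 3.14, 3.14, 3.14].

INTERFACE

Orientations are given as a unit quaternion [x, y, z, w].
In Python, from bench import arm gives the robot as it stands.
- The arm moves only by the shell command python3 jog.py 'ROWS' [OPENING]. ROWS is a JSON object whose key "ticks" holds a list of rows, 1 to 10 of them, each of 6 numbers: dx, dy, dz in units of 25 mm, then a rotation vector rx, ry, rz in rad; each row is the pose to reach, as a shift and turn from the pose commanded when the command began, along the tool's axes at that moment; what a row does not reach only later rows make up. A row lasts 1/10 s, in which the tool goes at most 50 mm and 0.15 rad, less where a joint would pass 70% of its speed; a pose out of reach is approached as far as the arm can. OPENING is the finger opening in mm, set as the command begins (- or left out keeps the last). The fingers move at their own pace and stop on an object; the grip force is fixed at half the most. Time passes only in rows, so rows that do not move let the fingers close. It prints the time, the measured TCP pose, the force, the opening and the grip force at its end. Input that does not fit is refused with a message, and nothing moves.
- arm.read_state(): the state, without advancing time (a new reading comes with each control period).
- arm.get_image(name): name is "side" or "top" or "wrist"; returns the picture (480x640x3 uint8, blue, green, red); there is no depth.
- arm.get_calibration(name): a dict with "K" (3x3 intrinsics, pixels), "rvec" (rotation vector, rad) and "tvec" (3), from world to camera coordinates, as OpenCV has them. Camera axes: x right, y down, z forward; pixel columns grow to the right and rows downward; lengths in mm; the calibration is good to about 2 mm. The wrist camera is an equidistant fisheye: a pixel r from the principal point sees the ray r / f radians off the axis. A picture is of the moment at which its call begins: read the wrist's pose just before it. get_calibration takes no time and is no camera call; for the wrist camera it gives the pose at the moment of the call.
- arm.job_done(): hands the job in; it is judged then, once.
The state is a dict: "clock": time; "joints": joint angles; "joint_vel": joint speeds; "joint_efforts": joint torques, N m; "position": TCP position; "ee_rot": TCP orientation; "contact_force": force on the tool from outside, world axes, zero at the start; "wrist_torque": the same for the moment, N m; "gripper_width": finger opening in mm; "grasp_force": force on a finger pad.
Only numpy, scipy, OpenCV 4.12 (cv2) and the standard library are available. Lean on these libraries where they do the work, as an engineer would, in place of code of your own. Each camera call takes 0.05 s, during which the arm holds its last target. There are 200 camera calls.

TASK

Set the brass impeller, hub up, into the round pocket of the bolted-down lower pump casing and let go of it, then fit the loose upper casing half onto the two dowels, big hole on the thick dowel so that both nozzles are on the same side. Press it down against the springy seal until the two halves meet, and finish while still holding it pressed shut with the gripper. Leave the other things on the bench where they are.

Things in the scene. Friction and masses are not known exactly. Their poses are not given: they have to be found in the camera images.
- casing_base: Bolted-down lower pump half. Dark foot plate 160 x 116 x 10 mm; grey block 136 (x) x 92 (y), flat top at z 45. Central round pocket 60 across, 16 deep (floor z 29). Two steel dowels stand 20 mm out of the top at x -53 (14 thick) and x +53 (8 thick), y 0. Nozzle, 24 thick, out of the +y side to y 76, centre z 31. Origin: centre of the foot plate's underside, z up.
- seal (a joint): Sprung black rubber ring (inner/outer diameter 64/80 mm) around the pocket of casing_base, standing 4 mm proud of its top face. Value in m: 0 fully up, 0.004 level with the top face (the halves then meet). Needs 8 N to start, about 14 N at 4 mm; it lifts the cover again when nothing presses it.
- casing_cover: Loose grey upper pump half, about 0.32 kg, right way up. Flange 136 (x) x 92 (y) x 12 mm; hollow dome 72 across, top z 34, cavity 28 high; on it a grip rib 64 long (x), 14 thick (y), z 34 to 65. Nozzle, 24 thick, to y +76, centre z 14. Origin: centre of the flat underside. Fitted: axes as casing_base, origin at z 45 there (49 resting on the seal).
- impeller: loose brass pump impeller, about 0.14 kg: a disc 50 mm across and 6 mm thick with five vanes up to z = 14 mm and a central round hub 18 mm thick up to z = 34 mm, hub upwards. Origin: centre of the underside, z up.
- big_dowel (a point): Centre of the tip of the 14 mm dowel of casing_base, 65 mm above the table; axes as casing_base. The last 7 mm taper to 8 mm.
- small_dowel (a point): Centre of the tip of the 8 mm dowel of casing_base, 65 mm above the table; axes as casing_base. The last 7 mm taper to 2 mm.
- big_hole (a point): Centre, at the underside, of the 16 mm through hole in the flange of casing_cover, at its x -53 mm, y 0; axes as casing_cover.
- small_hole (a point): Centre, at the underside, of the 10 mm through hole in the flange of casing_cover, at its x +53 mm, y 0; axes as casing_cover.
- tee: bystander, to be left alone: white plastic pipe tee lying flat, 84 x 64 mm, 40 mm tall. Origin: on its underside.
- elbow: bystander, to be left alone: white plastic pipe elbow lying flat, legs 45 mm, 38 mm tall. Origin: on its underside.
- coupling: bystander, to be left alone: white plastic pipe coupling standing on end, 48 mm across, 42 mm tall. Origin: on its underside.
- tape: bystander, to be left alone: black roll of tape lying flat, 64 mm across, 18 mm tall. Origin: on its underside.
- paste_can: bystander, to be left alone: aluminium can, 56 mm across, 75 mm tall. Origin: on its underside.
- screwdriver: bystander, to be left alone: screwdriver lying flat, 200 mm long. Origin: on its underside.
- wrench: bystander, to be left alone: steel open-ended wrench lying flat, 200 mm long. Origin: on its underside.

How it is judged:
By the outcome, as a careful person would: the job done as asked, in the order asked, and still so for the second after the job is handed in, while the arm keeps its last pose, push and grip.
It also fails if it takes over 51 s, if anything falls off the work surface, if the arm or the gripper's body presses on something with over 40 N, if the wrist force passes 120 N, or if a joint passes its speed limit or range.

## Working session

There is one attempt and no reset: what is moved stays moved. The work goes in short steps, Python scripts to look and compute and a shell command to move; the robot and the scene stay as the last step left them, time stands still between calls to the robot, and variables do not carry over. Pictures are saved under pics/ and viewed, at most 10 in all, crops included, and the job is handed in when it is done.

```bash
ls; mkdir -p pics; python3 - <<'E'
from bench import arm
import cv2
for n in("top","side"):
    cv2.imwrite(f"pics/{n}0.png",arm.get_image(n))
    c=arm.get_calibration(n);print(n,c)
print(arm.read_state())
E
```

```text
bench.py
jog.py
pics
top {'K': array([[624.87763862,   0.        , 328.58269829],
       [  0.        , 624.87763862, 242.68579871],
       [  0.        ,   0.        ,   1.        ]]), 'rvec': array([ 2.16596641, -2.15102447,  0.15898881]), 'tvec': array([ -27.2801794 ,  578.70743998, 1516.66827429])}
side {'K': array([[474.0697537 ,   0.        , 312.20539809],
       [  0.        , 474.0697537 , 241.81456113],
       [  0.        ,   0.        ,   1.        ]]), 'rvec': array([ 0.46668108, -2.7988992 ,  1.02628161]), 'tvec': array([ 571.55929307,  186.05921628, 1137.90223306])}
{'clock': 0.1, 'joints': array([ 1.45560661e+00,  3.85505336e-01,  6.75792813e-03, -4.95735964e-04,
       -1.19400267e+00, -2.58594747e-01]), 'joint_vel': array([ 0.00107488, -0.00312382,  0.00369654,  0.00201809,  0.00101698,
        0.00056644]), 'joint_efforts': array([-4.44048510e-04, -3.93319094e+01,  1.88929510e+01,  4.19790924e+00,
       -2.58602799e-03,  5.67642488e-06]), 'position': array([227.97781371, 581.3209481 , 208.70472072]), 'ee_rot': array([ 9.82568935e-01, -1.85895884e-01, -1.59814248e-04,  9.90870267e-04]), 'contact_force': array([0.28535447, 0.77918247, 0.08359046]), 'wrist_torque': array([ 0.00653377,  0.04720576, -0.03592761]), 'grasp_force': 0.0, 'gripper_width': 85.08533732103047}
```

View pics/top0.png

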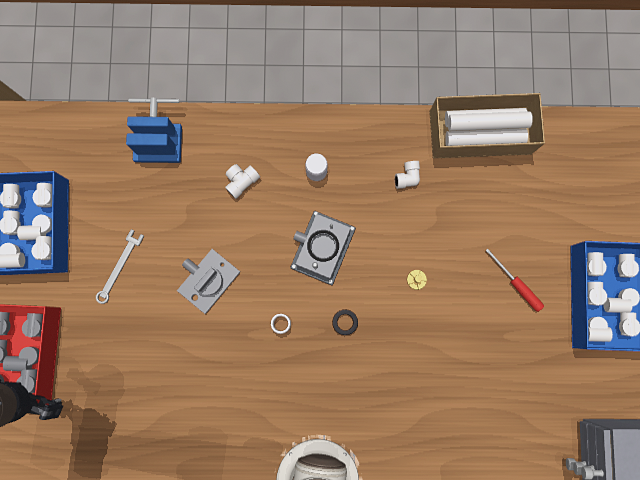

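View pics/side0.png

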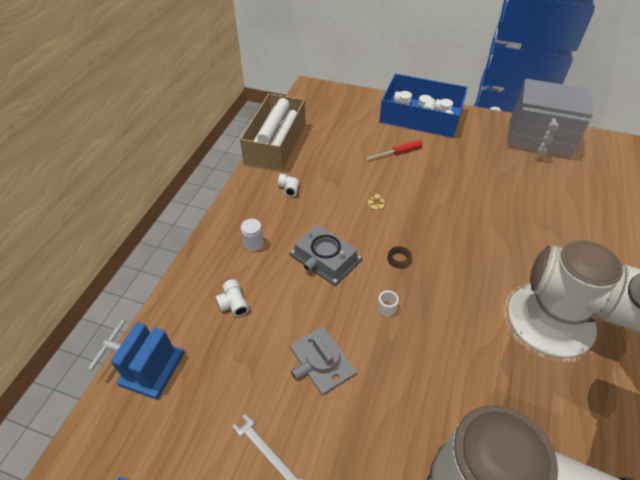

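The top view shows the base at about (323,246), the cover at (208,282), the impeller at (417,280), the coupling at (281,324) and the tape at (345,322). I'll zoom in for exact features.

```bash
python3 - <<'E'
import cv2
i=cv2.imread("pics/top0.png")
a=cv2.resize(i[205:295,285:360],None,fx=5,fy=5,interpolation=cv2.INTER_CUBIC)
b=cv2.resize(i[240:320,170:245],None,fx=5,fy=5,interpolation=cv2.INTER_CUBIC)
o=cv2.copyMakeBorder(b,0,50,0,0,0)
cv2.imwrite("pics/c1.png",cv2.hconcat([a,o]))
# brass centroid
h=cv2.cvtColor(i,cv2.COLOR_BGR2HSV)[265:295,400:435]
m=cv2.inRange(h,(20,80,120),(40,255,255));print(cv2.minEnclosingCircle(cv2.findNonZero(m)),cv2.moments(m,True)['m10']/m.astype(bool).sum()+400,cv2.moments(m,True)['m01']/m.astype(bool).sum()+265)
E
```

```text
((16.32022476196289, 14.398876190185547), 9.968188285827637) 416.36734693877554 279.1700680272109
```

View pics/c1.png

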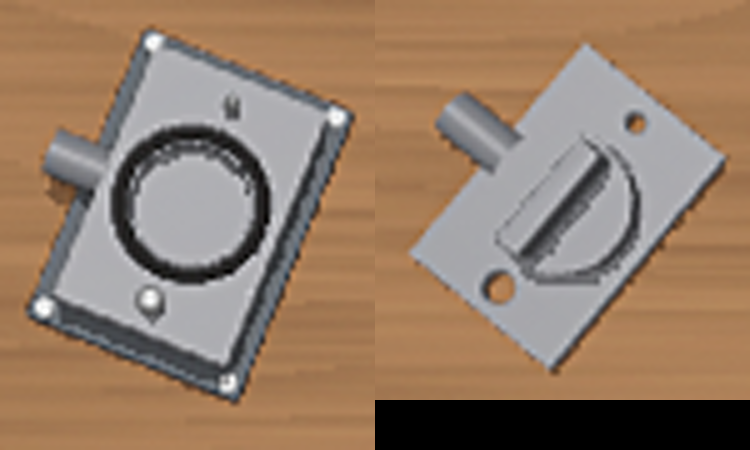

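The crop shows the base seal at (190,204), the big dowel tip at (150,300) and the small one at (232,103). The cover's big hole is at (499,288) and its small hole at (637,122). Both nozzles point to image upper-left.

```bash
cat > h.py <<'E'
import numpy as np,cv2
from scipy.optimize import least_squares
from scipy.spatial.transform import Rotation as R
def fit(c,obj,px,fish=False,x0=(450,0,0)):
    obj=np.array(obj,float);px=np.array(px,float)
    def w(p): return np.c_[obj[:,:2]@np.array([[np.cos(p[2]),np.sin(p[2])],[-np.sin(p[2]),np.cos(p[2])]])+p[:2],obj[:,2]]
    f=lambda p:(proj(c,w(p),fish)-px).ravel()
    best=min((least_squares(f,(x0[0],x0[1],a),x_scale=(100,100,1)) for a in np.arange(0,6.3,1)),key=lambda r:r.cost)
    p=best.x;p[2]=(p[2]+np.pi)%(2*np.pi)-np.pi
    return p,best.fun.reshape(-1,2)
def proj(c,P,fish):
    P=np.asarray(P,float).reshape(-1,1,3)
    if fish: return cv2.fisheye.projectPoints(P,c['rvec'],c['tvec'],c['K'],np.zeros(4))[0].reshape(-1,2)
    return cv2.projectPoints(P,c['rvec'],c['tvec'],c['K'],None)[0].reshape(-1,2)
def tool(target,yaw,s):
    """shift along tool axes to target; turn so that tool y axis is at world angle yaw (mod pi)"""
    T=R.from_quat(s['ee_rot']);d=T.inv().apply(np.array(target)-s['position'])
    y=T.as_matrix()[:,1];cur=np.arctan2(y[1],y[0]);w=(yaw-cur+np.pi/2)%np.pi-np.pi/2
    # goal: pointing exactly down
    x=R.from_euler('z',cur+w)*R.from_matrix(np.array([[0,1,0],[1,0,0],[0,0,-1]],float))
    return d,(T.inv()*x).as_rotvec(),cur
E
python3 - <<'E'
from h import *
from bench import arm
c=arm.get_calibration('top')
L=lambda u,v:((u+.5)/5-.5+285,(v+.5)/5-.5+205)
Rr=lambda u,v:((u-375+.5)/5-.5+170,(v+.5)/5-.5+240)
p,r=fit(c,[(0,0,49),(-53,0,65),(53,0,65),(-68,46,45),(-68,-46,45),(68,-46,45)],[L(190,204),L(150,300),L(232,103),L(55,297),L(232,367),L(330,122)]);print('base',p,r.round(1).tolist())
p,r=fit(c,[(-53,0,12),(53,0,12),(-68,46,12),(68,46,12),(68,-46,12),(-68,-46,12)],[Rr(499,288),Rr(637,122),Rr(411,251),Rr(585,45),Rr(724,157),Rr(552,367)]);print('cover',p,r.round(1).tolist())
p,r=fit(c,[(0,0,10)],[(416.5,279.4)]);print('imp',p[:2])
cw=arm.get_calibration('wrist');print(cw);s=arm.read_state()
Rc=cv2.Rodrigues(cw['rvec'])[0];T=R.from_quat(s['ee_rot']).as_matrix()
print('cam in tool',T.T@(-Rc.T@cw['tvec'].ravel()-s['position']), 'rot',T.T@Rc.T)
print(tool((450,-150,180),0,s))
E
```

```text
base [ 5.69778472e+02 -9.74379013e+00 -3.81764209e-01] [[0.5, 0.3], [0.3, 0.3], [0.4, -0.1], [-0.2, 0.2], [-1.0, 0.4], [-0.0, -1.2]]
cover [484.55029444 277.31911277  -0.66972034] [[0.1, -0.2], [-0.1, 0.1], [-0.3, 0.4], [0.1, -0.5], [0.4, -0.1], [-0.3, 0.3]]
imp [ 491.11827053 -245.87668002]
{'K': array([[371.64829954,   0.        , 323.88534241],
       [  0.        , 371.64829954, 236.55979555],
       [  0.        ,   0.        ,   1.        ]]), 'rvec': array([-1.66743569,  2.44434526,  0.35122306]), 'tvec': array([625.29456234, -36.46917521, 379.90952467])}
cam in tool [  72.02282477   -1.02459591 -165.30632105] rot [[ 6.45861041e-04 -9.59300750e-01 -2.82385648e-01]
 [ 9.99999449e-01  8.53397272e-04 -6.11943135e-04]
 [ 8.28024649e-04 -2.82385097e-01  9.59300772e-01]]
(array([473.83549849, 599.60990184,  29.93371523]), array([ 0.00172865, -0.00124848,  1.19682859]), np.float64(-1.9447636930462535))
```

Units first: shifts go in units of 25 mm. So 337 mm is 13.48, 274 mm is 10.96.

```bash
python3 jog.py '{"ticks": [[10.96, 13.48, 0, 0, 0, 0], [10.96, 13.48, 0, 0, 0, 0], [10.96, 13.48, 0, 0, 0, 0], [10.96, 13.48, 0, 0, 0, 0], [10.96, 13.48, 0, 0, 0, 0], [10.96, 13.48, 0, 0, 0, 0], [10.96, 13.48, 0, 0, 0, 0], [10.96, 13.48, 0, 0, 0, 0], [10.96, 13.48, 0, 0, 0, 0], [10.96, 13.48, 0, 0, 0, 0]]}' 50; python3 - <<'E'
from h import *
from bench import arm
s=arm.read_state();print(tool((491,-246,190),-1.9526,s),s['joints'])
E
python3 jog.py '{"ticks": [[10.96, 13.48, 0.8, 0, 0, 0], [10.96, 13.48, 0.8, 0, 0, 0], [10.96, 13.48, 0.8, 0, 0, 0], [10.96, 13.48, 0.8, 0, 0, 0], [10.96, 13.48, 0.8, 0, 0, 0], [10.96, 13.48, 0.8, 0, 0, 0], [10.96, 13.48, 0.8, 0, 0, 0], [10.96, 13.48, 0.8, 0, 0, 0], [10.96, 13.48, 0.8, 0, 0, 0], [10.96, 13.48, 0.8, 0, 0, 0]]}' 50; python3 - <<'E'
from h import *
from bench import arm
s=arm.read_state();print(s['joints'])
c=arm.get_calibration('wrist');i=arm.get_image('wrist');cv2.imwrite('pics/w1.png',i)
import pickle;pickle.dump((c,s),open('w1.pkl','wb'))
print(proj(c,[(491,-246,34),(491,-246,0)],True),s['position'])
E
```

```text
clock: 2.1
position: [493.1, -248.7, 188.1]
ee_rot: [0.982, -0.188, -0.001, 0.0]
contact_force: [-0.2, 0.5, -0.6]
gripper_width: 50.2
grasp_force: 0.0
[-1.73306666e-01  2.79471534e-01 -2.04594888e-01  5.05344249e-04
 -1.08852528e+00  1.36580731e+00]
[[323.17596823 215.5711867 ]
 [323.23984576 207.54034431]] [ 493.13050201 -248.70416277  188.05643421]
```

View pics/w1.png

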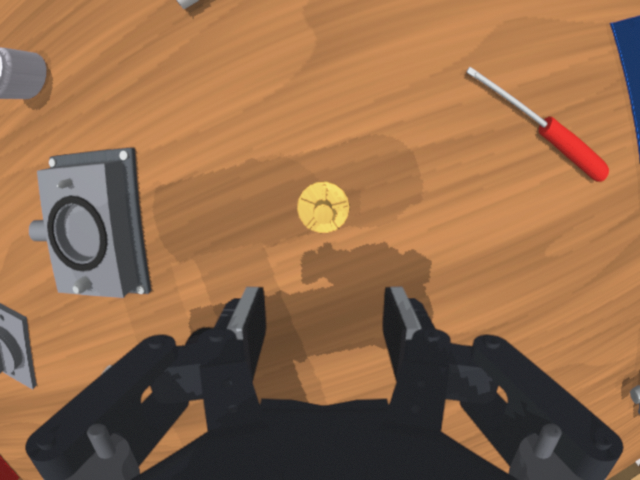

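The wrist view shows the impeller disc centred at (323.5,207.5) with the hub at (323,214), which matches the projection of (491,-246). I'll descend and grip.

```bash
python3 jog.py '{"ticks": [[-0.12, -0.068, 2, 0, 0, 0], [-0.12, -0.068, 4, 0, 0, 0], [-0.12, -0.068, 5.6, 0, 0, 0], [-0.12, -0.068, 6.12, 0, 0, 0], [-0.12, -0.068, 6.12, 0, 0, 0], [-0.12, -0.068, 6.12, 0, 0, 0]]}' 40; python3 jog.py '{"ticks": [[0, 0, 0, 0, 0, 0], [0, 0, 0, 0, 0, 0], [0, 0, 0, 0, 0, 0], [0, 0, 0, 0, 0, 0], [0, 0, 0, 0, 0, 0]]}' 5
```

```text
clock: 2.75
position: [490.8, -242.3, 37.4]
ee_rot: [0.983, -0.185, 0.0, 0.0]
contact_force: [0.1, -0.6, 0.2]
gripper_width: 39.9
grasp_force: 0.0
clock: 3.25
position: [490.1, -243.1, 37.0]
ee_rot: [0.983, -0.186, 0.0, -0.0]
contact_force: [-0.3, 0.3, 0.7]
gripper_width: 5.2
grasp_force: 0.0
```

```bash
python3 - <<'E'
from h import *
from bench import arm
s=arm.read_state();print(s['joints'],s['position'],s['gripper_width'],s['grasp_force'])
c=arm.get_calibration('wrist');i=arm.get_image('wrist')
t=arm.get_image('top')
a=cv2.resize(i[120:400,180:460],(560,560));b=cv2.resize(t[250:306,390:446],(240,240))
cv2.imwrite('pics/w2.png',cv2.hconcat([a,cv2.copyMakeBorder(b,0,320,0,0,0)]))
E
```

```text
[-1.64071629e-01  4.43051761e-01 -3.98895598e-01  2.99540699e-07
 -7.28287630e-01  1.36094307e+00] [ 490.14618522 -243.12387732   37.0195007 ] 5.17532579425852 0.0
```

View pics/w2.png

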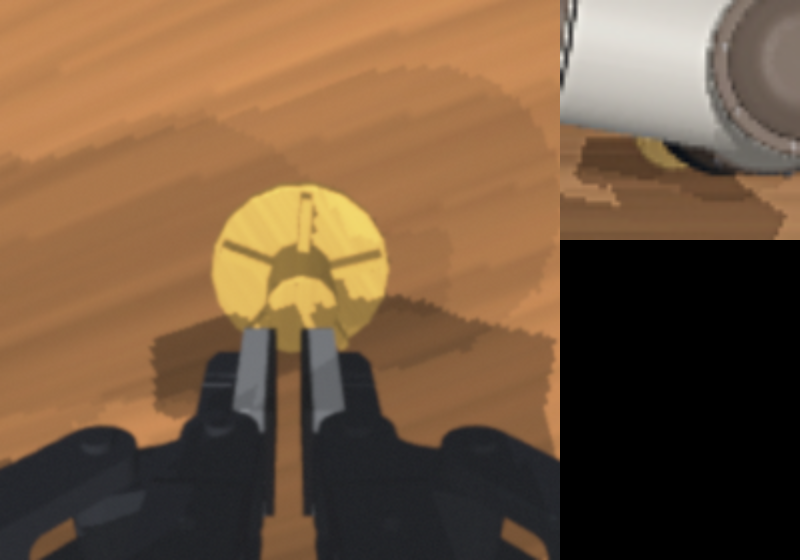

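The fingers closed on nothing. The hub shows at crop (301,295), ahead of the fingers. I'll compute where it is.

```bash
python3 - <<'E'
from h import *
from bench import arm
import pickle
s=arm.read_state();c=arm.get_calibration('wrist')
f=lambda c,px,z:fit(c,[(0,0,z)],[px],True,(490,-246))[0][:2]
print('disc',f(c,(330.2,254),6),'hubtop front',f(c,(330.5,258),34))
P=s['position'];T=R.from_quat(s['ee_rot'])
print('tcp',proj(c,[P,P+T.apply((0,0,17)),P+T.apply((0,0,17))+T.apply((11,0,0))],True))
print('hub top ctr@491,-246',proj(c,[(491,-246,34),(491,-246,6)],True))
c1,s1=pickle.load(open('w1.pkl','rb'));print('w1',f(c1,(323.5,207.5),3),f(c1,(323,213.5),34))
E
```

```text
disc [ 493.03346234 -246.86093815] hubtop front [ 500.27893434 -249.34953564]
tcp [[326.17889401 282.84501815]
 [326.01768194 269.9651515 ]
 [326.07046283 250.17436844]]
hub top ctr@491,-246 [[330.92219281 276.95230672]
 [330.07176268 257.72279989]]
w1 [ 491.53696426 -246.48789894] [ 492.80009598 -246.54796492]
```

The hub should have been between the fingers, so the tips look higher than I assumed. I'll check with the side camera.

```bash
python3 - <<'E'
from h import *
from bench import arm
s=arm.read_state();c=arm.get_calibration('side');i=arm.get_image('side')
P=s['position']
print(proj(c,[P,P-[0,0,17],(491.5,-246.5,0),(491.5,-246.5,34)],False))
cv2.imwrite('pics/s2.png',cv2.resize(i[150:230,330:430],(800,640)[:2],interpolation=cv2.INTER_CUBIC)[:600])
E
```

```text
[[377.46147227 195.74116304]
 [376.90732605 199.96032099]
 [376.07958804 203.89847718]
 [377.1685783  195.56243331]]
```

View pics/s2.png

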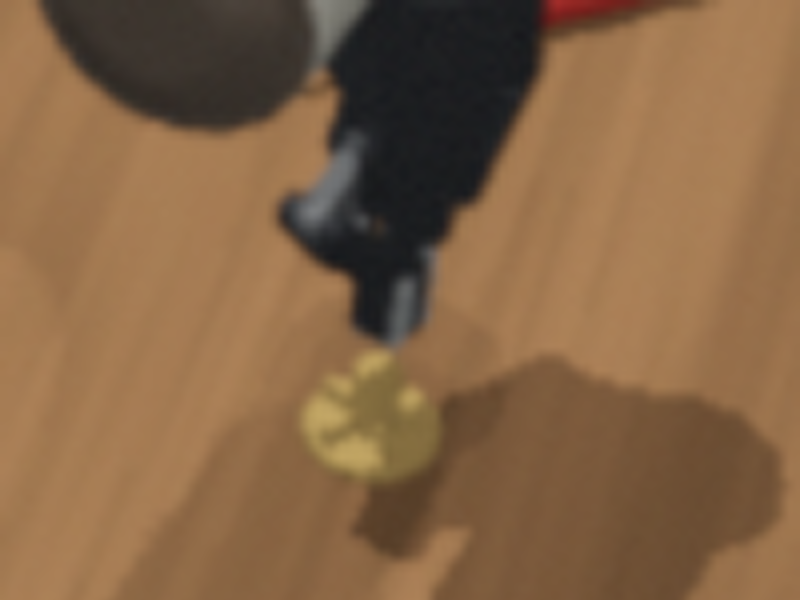

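The side view shows the closed tips at crop (390,345), just above the hub top at (375,360). The fingertips therefore sit well above where the stated geometry puts them. I'll open, correct sideways, go 25 mm lower and check before closing.

To row units: 25 mm is 1, 2.6 mm is 0.104.

```bash
python3 jog.py '{"ticks": [[0, 0, 0, 0, 0, 0], [0.1, 0.104, 0, 0, 0, 0], [0.1, 0.104, 0.32, 0, 0, 0], [0.1, 0.104, 0.68, 0, 0, 0], [0.1, 0.104, 1, 0, 0, 0], [0.1, 0.104, 1, 0, 0, 0]]}' 40; python3 - <<'E'
from h import *
from bench import arm
s=arm.read_state();c=arm.get_calibration('side');i=arm.get_image('side')
P=s['position'];print(P)
w=arm.get_image('wrist');cw=arm.get_calibration('wrist')
print(proj(cw,[P,(491.5,-246.5,34),(491.5,-246.5,6)],True))
a=cv2.resize(i[165:225,345:405],(400,400),interpolation=cv2.INTER_CUBIC)
b=cv2.resize(w[140:340,230:430],(400,400))
cv2.imwrite('pics/s3.png',cv2.hconcat([a,b]))
E
```

```text
clock: 4.0
position: [490.0, -246.1, 9.8]
ee_rot: [0.983, -0.186, -0.002, -0.0]
contact_force: [0.5, -0.8, -0.4]
gripper_width: 39.5
grasp_force: 0.0
[ 490.03556125 -246.06245244    9.84353801]
[[326.46566301 283.97042226]
 [326.51596363 303.42828259]
 [326.17259683 278.05381171]]
```

View pics/s3.png

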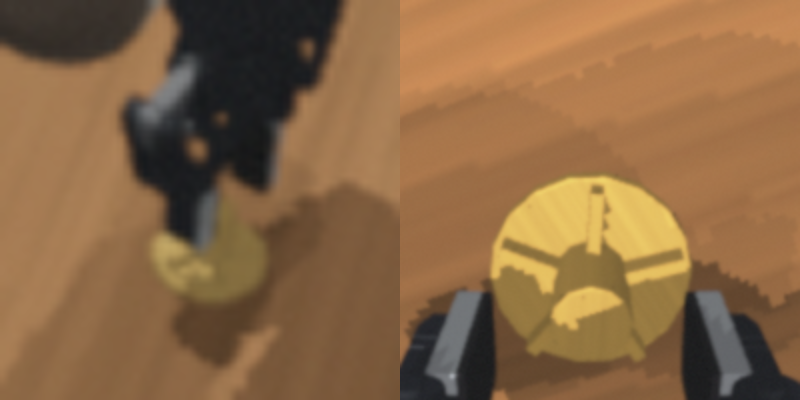

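The wrist crop shows the hub centred between the pads, with pad inner edges at crop x≈490 and 688. The pad tips are at about hub-top height. I'll go 11 mm lower and close.

```bash
python3 jog.py '{"ticks": [[0, 0, 0.16, 0, 0, 0], [0, 0, 0.32, 0, 0, 0], [0, 0, 0.44, 0, 0, 0], [0, 0, 0.44, 0, 0, 0]]}'; python3 jog.py '{"ticks": [[0, 0, 0, 0, 0, 0], [0, 0, 0, 0, 0, 0], [0, 0, 0, 0, 0, 0], [0, 0, 0, 0, 0, 0], [0, 0, 0, 0, 0, 0]]}' 5
```

```text
clock: 4.5
position: [491.1, -246.3, 0.2]
ee_rot: [0.983, -0.186, -0.0, -0.0]
contact_force: [-0.3, -0.2, 0.3]
gripper_width: 40.1
grasp_force: 0.0
clock: 5.0
position: [491.7, -246.4, 1.1]
ee_rot: [0.983, -0.186, 0.0, 0.0]
contact_force: [-0.2, 0.3, 3.4]
gripper_width: 14.8
grasp_force: 58.7
```

```bash
python3 jog.py '{"ticks": [[0, 0, -1.2, 0, 0, 0], [0, 0, -3, 0, 0, 0], [0, 0, -4.4, 0, 0, 0], [-0.4, -1.6, -4.8, 0, 0, 0], [-1.6, -3.2, -4.8, 0, 0, 0], [-2.4, -4.4, -4.8, 0, 0, 0], [-2.4, -6, -4.8, 0, 0, 0], [-2.4, -6.8, -4.8, 0, 0, 0], [-2.4, -6.8, -4.8, 0, 0, 0], [-2.4, -6.8, -4.8, 0, 0, 0]]}'; python3 - <<'E'
from h import *
from bench import arm
import pickle
s=arm.read_state();c=arm.get_calibration('wrist');i=arm.get_image('wrist')
pickle.dump((c,s),open('w4.pkl','wb'));print(s['position'],s['gripper_width'],s['grasp_force'])
cv2.imwrite('pics/w4full.png',i)
p=(569.8,-9.7,-.3818);co,si=np.cos(p[2]),np.sin(p[2])
q=lambda x,y,z:(p[0]+co*x-si*y,p[1]+si*x+co*y,z)
print(proj(c,[q(0,0,49),q(-53,0,65),q(53,0,65)],True))
cv2.imwrite('pics/w4.png',cv2.resize(i[60:440,60:460],(800,760))[:600])
E
```

```text
clock: 6.0
position: [497.1, -66.0, 120.2]
ee_rot: [0.983, -0.185, -0.001, 0.0]
contact_force: [-0.8, -0.2, -1.6]
gripper_width: 15.0
grasp_force: 58.8
[497.11417383 -65.97114863 120.17408903] 15.03117531844423 58.812487721443176
[[205.78871466 171.10100799]
 [203.81644281 255.3995642 ]
 [196.00939314  88.61258754]]
```

View pics/w4.png

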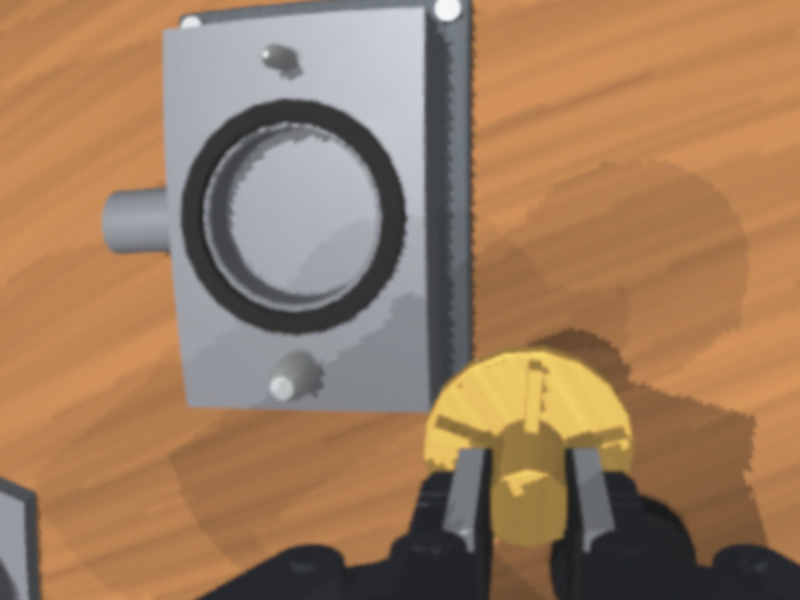

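The impeller is held by the hub. Seal centre is at crop (293.5,215.5), big dowel tip at (281,388), small dowel tip at (267,54), and the block corners are at (164,30), (424,8), (430,412) and (187,405).

```bash
python3 - <<'E'
from h import *
import pickle
from bench import arm
c,s=pickle.load(open('w4.pkl','rb'))
L=lambda u,v:((u+.5)/2-.5+60,(v+.5)/2-.5+60)
p,r=fit(c,[(0,0,49),(-53,0,65),(53,0,65),(68,46,45),(68,-46,45),(-68,-46,45),(-68,46,45)],[L(293.5,215.5),L(281,388),L(267,54),L(164,30),L(424,8),L(430,412),L(187,405)],True,(570,-10));print(p,r.round(1).tolist())
print('imp bottom centre guess px',[(529,448)], fit(c,[(0,0,119+3)],[L(529,452)],True,(490,-60))[0])
s=arm.read_state();print(s['position'],tool((p[0],p[1],s['position'][2]),-1.9526,s))
E
```

```text
[ 5.71788547e+02 -8.63578754e+00 -3.83313374e-01] [[-3.3, 1.5], [0.8, -0.5], [0.2, -0.2], [0.6, -0.2], [0.8, -0.3], [0.0, -0.4], [0.9, -0.0]]
imp bottom centre guess px [(529, 448)] [496.77991285 -64.8375529   -1.28318531]
[496.94251034 -66.50947484 120.17292262] (array([ 48.51644663, -81.22459992,  -0.10799442]), array([0.00053683, 0.0013337 , 0.00765607]), np.float64(-1.9449435780031816))
```

```bash
python3 - <<'E'
from h import *
import pickle
c,s=pickle.load(open('w4.pkl','rb'))
L=lambda u,v:((u+.5)/2-.5+60,(v+.5)/2-.5+60)
O=np.array([(0,0,49),(-53,0,65),(53,0,65),(68,46,45),(68,-46,45),(-68,-46,45),(-68,46,45)],float)
X=np.array([L(293.5,215.5),L(281,388),L(267,54),L(164,30),L(424,8),L(430,412),L(187,405)])
for m in (range(7),[0,1,2],[3,4,5,6],[0,3,4,5,6]):
    m=list(m)
    def f(p):
        a=p[2];W=O.copy();W[:,:2]=O[:,:2]@np.array([[np.cos(a),np.sin(a)],[-np.sin(a),np.cos(a)]])+p[:2];W[:,2]+=p[3]
        return proj(c,W,True)-X
    r=least_squares(lambda p:f(p)[m].ravel(),(570,-10,-.38,0),x_scale=(1,1,.01,1));print(m,r.x.round(3),f(r.x).round(1).tolist())
E
```

```text
[0, 1, 2, 3, 4, 5, 6] [ 5.71786e+02 -8.65800e+00 -3.83000e-01  7.30000e-02] [[-3.3, 1.5], [0.8, -0.5], [0.2, -0.3], [0.6, -0.2], [0.8, -0.3], [0.0, -0.3], [0.9, 0.0]]
[0, 1, 2] [ 5.71728e+02 -9.26400e+00 -3.85000e-01  3.45000e-01] [[-2.6, 1.3], [1.3, -0.6], [1.2, -0.7], [1.3, -0.8], [1.9, -0.5], [0.6, -0.3], [1.2, -0.2]]
[3, 4, 5, 6] [ 5.71814e+02 -8.26800e+00 -3.83000e-01  2.92000e-01] [[-3.9, 1.7], [0.2, -0.2], [-0.5, -0.1], [-0.0, -0.0], [0.2, -0.2], [-0.5, -0.1], [0.4, 0.3]]
[0, 3, 4, 5, 6] [ 5.71829e+02 -8.78100e+00 -3.82000e-01 -1.62000e-01] [[-3.0, 1.3], [1.1, -0.7], [0.4, -0.4], [0.8, -0.3], [1.0, -0.4], [0.3, -0.6], [1.2, -0.1]]
```

```bash
python3 jog.py '{"ticks": [[1, -1.6, 0, 0, 0, 0], [1.94, -3.24, 0, 0, 0, 0], [1.94, -3.24, 0, 0, 0, 0], [1.94, -3.24, 1.6, 0, 0, 0], [1.94, -3.24, 2.6, 0, 0, 0], [1.94, -3.24, 2.6, 0, 0, 0], [1.94, -3.24, 2.6, 0, 0, 0]]}'; python3 - <<'E'
from h import *
from bench import arm
s=arm.read_state();print(tool((571.8,-8.6,31),-1.9535,s))
E
```

```text
clock: 6.75
position: [572.4, -9.6, 55.9]
ee_rot: [0.983, -0.186, -0.0, 0.0]
contact_force: [0.3, 0.7, -1.0]
gripper_width: 14.7
grasp_force: 58.9
(array([-0.9239465 , -0.69830717, 24.86557245]), array([0.00089087, 0.00024646, 0.00808141]), np.float64(-1.9454184751180017))
```

To row units: 25 mm is 1, 24 mm is 0.96.

```bash
python3 jog.py '{"ticks": [[-0.04, -0.028, 0.4, 0, 0, 0], [-0.04, -0.028, 0.72, 0, 0, 0], [-0.04, -0.028, 0.88, 0, 0, 0], [-0.04, -0.028, 0.96, 0, 0, 0], [-0.04, -0.028, 1, 0, 0, 0], [-0.04, -0.028, 1, 0, 0, 0]]}'; python3 - <<'E'
from bench import arm
s=arm.read_state();print(s['position'],s['contact_force'])
E
```

```text
clock: 7.35
position: [571.8, -7.4, 30.8]
ee_rot: [0.983, -0.186, 0.0, -0.0]
contact_force: [0.1, -0.6, -1.6]
gripper_width: 14.5
grasp_force: 58.9
[571.83977633  -7.44646781  30.78162458] [ 0.07810086 -0.62561564 -1.61364085]
```

To row units: 1 mm is 0.04.

```bash
python3 jog.py '{"ticks": [[0, 0, 0.04, 0, 0, 0], [0, 0, 0.04, 0, 0, 0]]}'; python3 jog.py '{"ticks": [[0, 0, 0, 0, 0, 0], [0, 0, 0, 0, 0, 0], [0, 0, 0, 0, 0, 0], [0, 0, -0.6, 0, 0, 0], [0, 0, -2, 0, 0, 0], [0, 0, -3.6, 0, 0, 0], [0, -1.6, -4.4, 0, 0, 0], [0, -3.2, -4.4, 0, 0, 0], [0, -3.2, -4.4, 0, 0, 0]]}' 24;  python3 - <<'E'
from h import *
from bench import arm
import pickle
s=arm.read_state();c=arm.get_calibration('wrist');i=arm.get_image('wrist')
pickle.dump((c,s),open('w5.pkl','wb'));print(s['position'],tool((484.6,277.3,140),-.67-np.pi/2,s))
p=(571.8,-8.6,-.383);a=484.55,277.3,-.67
def q(p,x,y,z):
    co,si=np.cos(p[2]),np.sin(p[2]);return (p[0]+co*x-si*y,p[1]+si*x+co*y,z)
print(proj(c,[q(p,0,0,63),q(a,-53,0,12),q(a,53,0,12),q(a,0,0,65)],True))
cv2.imwrite('pics/w5.png',i)
E
```

```text
clock: 7.55
position: [572.1, -7.4, 30.1]
ee_rot: [0.983, -0.186, 0.0, -0.0]
contact_force: [-0.7, -0.3, 0.2]
gripper_width: 14.5
grasp_force: 59.2
clock: 8.45
position: [603.1, 70.6, 140.8]
ee_rot: [0.983, -0.184, 0.002, -0.001]
contact_force: [-0.4, -0.6, -0.3]
gripper_width: 24.1
grasp_force: 0.0
[603.06622583  70.55111306 140.78475503] (array([-185.2218198 , -149.90809214,    0.63728777]), array([-0.00330582, -0.00265905,  0.29995474]), np.float64(-1.9408366857107278))
[[446.12200717 238.40132817]
 [181.00540024 421.6802252 ]
 [190.1978716  352.84685946]
 [168.75492879 423.25494804]]
```

View pics/w5.png

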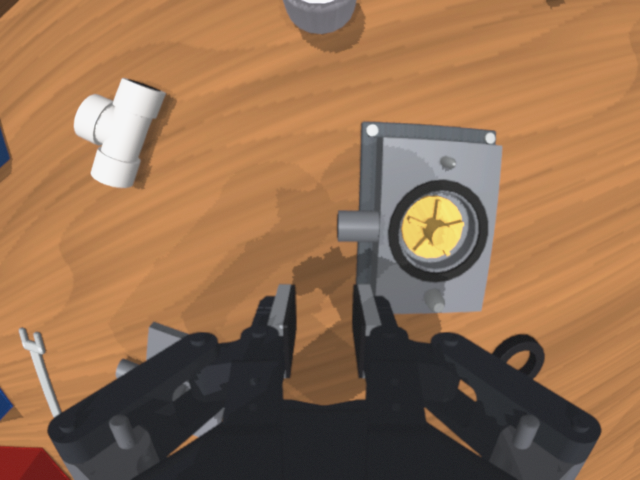

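The impeller lies in the pocket: disc centre at about (434,228), ring centre at (438,229). It looks offset a bit toward the nozzle, so I'll quantify that.

```bash
python3 - <<'E'
from h import *
import pickle
c,s=pickle.load(open('w5.pkl','rb'))
i=cv2.imread('pics/w5.png');h=cv2.cvtColor(i,cv2.COLOR_BGR2HSV)
m=cv2.inRange(h,(20,100,90),(40,255,255));m[:, :390]=0;m[300:]=0;m[:,480:]=0;m[:180]=0
k=max(cv2.findContours(m,0,2)[0],key=cv2.contourArea);e=cv2.fitEllipse(cv2.convexHull(k));print('disc',e)
f=lambda px,z:fit(c,[(0,0,z)],[px],True,(570,-10))[0][:2]
print('disc ctr z32',f(e[0],32))
p=(571.8,-8.6,-.383);co,si=np.cos(p[2]),np.sin(p[2])
q=lambda x,y,z:(p[0]+co*x-si*y,p[1]+si*x+co*y,z)
print(proj(c,[q(0,0,35),q(0,0,45),q(0,0,49),q(-53,0,65),q(53,0,65),q(68,46,45),q(68,-46,45),q(-68,-46,45)],True).round(1).tolist())
E
```

```text
disc ((432.1938171386719, 226.90965270996094), (59.74442672729492, 62.95119094848633), 19.905235290527344)
disc ctr z32 [572.59969103  -7.13291066]
[[435.2, 228.2], [438.9, 231.6], [440.4, 233.0], [438.3, 306.9], [453.4, 163.7], [383.2, 137.1], [501.6, 145.5], [480.4, 310.5]]
```

The impeller is seated within about 2 mm of the pocket centre. Next I look at the cover.

To row units: -150 mm is -6, -50 mm is -2.

```bash
python3 jog.py '{"ticks": [[-1.6, -1.2, -0.4, 0, 0, 0.1], [-3, -2.4, -1.2, 0, 0, 0.2], [-4.6, -3.6, -2, 0, 0, 0.3], [-6, -4.8, -2.2, 0, 0, 0.3], [-7.6, -5.8, -2.4, 0, 0, 0.3], [-8.88, -6, -2.4, 0, 0, 0.3], [-8.88, -6, -2.4, 0, 0, 0.3], [-8.88, -6, -2.4, 0, 0, 0.3]]}' 40;  python3 - <<'E'
from h import *
from bench import arm
import pickle
s=arm.read_state();c=arm.get_calibration('wrist');i=arm.get_image('wrist')
pickle.dump((c,s),open('w6.pkl','wb'));print(s['position'])
a=484.55,277.3,-.67
def q(p,x,y,z):
    co,si=np.cos(p[2]),np.sin(p[2]);return (p[0]+co*x-si*y,p[1]+si*x+co*y,z)
print(proj(c,[q(a,-53,0,12),q(a,53,0,12),q(a,0,0,65),q(a,68,46,12)],True).round(1).tolist())
cv2.imwrite('pics/w6f.png',i)
cv2.imwrite('pics/w6.png',cv2.resize(i[20:320,140:540],(800,600)))
E
```

```text
clock: 9.3
position: [448.4, 287.2, 199.5]
ee_rot: [0.944, -0.33, -0.0, 0.0]
contact_force: [-0.0, -0.7, -0.7]
gripper_width: 40.2
grasp_force: 0.0
[448.41995122 287.19172859 199.50610486]
[[310.1, 223.2], [309.1, 113.6], [307.0, 176.1], [260.3, 99.2]]
```

View pics/w6.png

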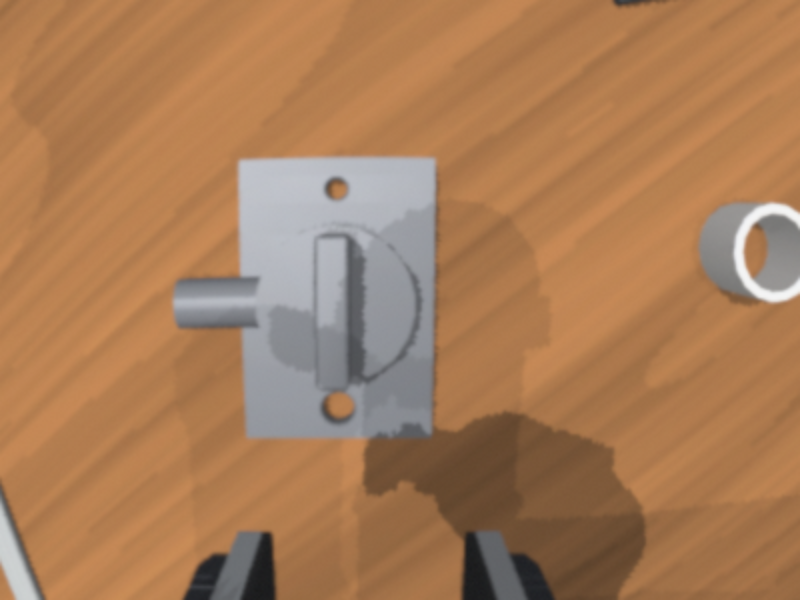

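The cover shows flange corners at crop (239,159), (436,158), (433,438) and (247,438). The holes are at (336,188) and (338,406), and the rib top runs from (315,236) to (348,389). Solving for the pose.

```bash
python3 - <<'E'
from h import *
import pickle
from bench import arm
c,s=pickle.load(open('w6.pkl','rb'))
L=lambda u,v:((u+.5)/2-.5+140,(v+.5)/2-.5+20)
p,r=fit(c,[(68,46,12),(68,-46,12),(-68,-46,12),(-68,46,12),(53,0,12),(-53,0,12)],[L(239,159),L(436,158),L(433,438),L(247,438),L(336,188),L(338,406)],True,(485,277));print(p,r.round(1).tolist())
co,si=np.cos(p[2]),np.sin(p[2])
q=lambda x,y,z:(p[0]+co*x-si*y,p[1]+si*x+co*y,z)
print('rib',(proj(c,[q(32,7,65),q(32,-7,65),q(-32,-7,65),q(-32,7,65)],True)-[140,20])*2)
s=arm.read_state();print(tool((p[0],p[1],110),p[2]-np.pi/2,s))
b=(571.8,-8.6,-.383);print(b)
E
```

```text
[484.8482766  278.27404107  -0.67106161] [[0.1, 0.3], [-0.3, -0.3], [-0.7, -0.6], [0.1, -0.5], [0.4, 0.2], [0.3, 0.8]]
rib [[313.59042619 234.48685291]
 [348.62055218 234.14518453]
 [349.49295034 389.7760544 ]
 [315.74668838 389.87262711]]
(array([ 33.34830211, -15.73959103,  89.44563969]), array([ 0.00083967, -0.00012345, -0.00300451]), np.float64(-2.2448625020977646))
(571.8, -8.6, -0.383)
```

Units first: shifts go in units of 25 mm. So 40 mm is 1.6, 33 mm is 1.32.

```bash
python3 jog.py '{"ticks": [[0.8, -0.4, 1.6, 0, 0, 0], [1.32, -0.64, 3.2, 0, 0, 0], [1.32, -0.64, 4.4, 0, 0, 0], [1.32, -0.64, 4.4, 0, 0, 0], [1.32, -0.64, 4.4, 0, 0, 0]]}' 40;  python3 - <<'E'
from h import *
from bench import arm
s=arm.read_state();print(s['position'],tool((484.85,278.27,28),-.671-np.pi/2,s))
E
```

```text
clock: 9.85
position: [485.8, 278.7, 89.9]
ee_rot: [0.944, -0.331, 0.0, 0.001]
contact_force: [0.4, -0.1, 0.4]
gripper_width: 40.0
grasp_force: 0.0
[485.78112041 278.69450794  89.86282211] (array([-0.50419599,  0.86112453, 61.8632379 ]), array([ 0.00084446, -0.0006862 , -0.0040196 ]), np.float64(-2.245816214920082))
```

```bash
python3 jog.py '{"ticks": [[-0.02, 0.02, 1, 0, 0, 0], [-0.02, 0.02, 1.8, 0, 0, 0], [-0.02, 0.02, 2.2, 0, 0, 0], [-0.02, 0.02, 2.36, 0, 0, 0], [-0.02, 0.02, 2.48, 0, 0, 0], [-0.02, 0.02, 2.48, 0, 0, 0]]}' 40; python3 jog.py '{"ticks": [[0, 0, 0, 0, 0, 0], [0, 0, 0, 0, 0, 0], [0, 0, 0, 0, 0, 0], [0, 0, 0, 0, 0, 0], [0, 0, 0, 0, 0, 0]]}' 5;  python3 - <<'E'
from h import *
from bench import arm
s=arm.read_state();print(s['position'],s['contact_force'],s['joints'],tool((484.85,278.27,28),-.671-np.pi/2,s)[1])
E
```

```text
clock: 10.45
position: [484.6, 280.0, 28.6]
ee_rot: [0.944, -0.33, 0.0, -0.001]
contact_force: [-0.1, -0.6, 0.4]
gripper_width: 40.2
grasp_force: 0.0
clock: 10.95
position: [484.4, 279.8, 28.6]
ee_rot: [0.944, -0.33, 0.0, -0.0]
contact_force: [-0.8, -0.3, 5.7]
gripper_width: 12.7
grasp_force: 61.8
[484.35037296 279.75105708  28.60227059] [-0.84782429 -0.30391638  5.71682066] [ 8.13648651e-01  4.71098018e-01 -3.76077232e-01  3.67403503e-04
 -7.22706852e-01  8.34492613e-02] [-0.00089035 -0.00031969 -0.00242297]
```

```bash
python3 jog.py '{"ticks": [[0, 0, -0.4, 0, 0, 0], [0, 0, -1.6, 0, 0, 0], [0, 0, -3, 0, 0, 0], [0, 0, -4, 0, 0, 0], [0, 0, -4, 0, 0, 0]]}'; python3 jog.py '{"ticks": [[1.2, 0.8, 0, 0, 0, -0.05], [2.8, 2, 0, 0, 0, -0.12], [4.4, 3.08, 0, 0, 0, -0.2], [6, 4.2, 0, 0, 0, -0.29], [7.6, 5.32, 0, 0, 0, -0.29], [9, 6.2, 0, 0, 0, -0.29], [9.8, 6.8, 0, 0, 0, -0.29], [9.8, 6.8, 0, 0, 0, -0.29], [9.8, 6.8, 0, 0, 0, -0.29]]}';python3 - <<'E'
from h import *
from bench import arm
s=[arm.read_state() for _ in range(1)][0];print(s['position'],s['contact_force'],s['wrist_torque'],tool((570.7,-8.15,100),-1.9538,s))
c=arm.get_calibration('wrist');i=arm.get_image('wrist');cv2.imwrite('pics/w7.png',i);import pickle;pickle.dump((c,arm.read_state()),open('w7.pkl','wb'))
E
```

```text
clock: 11.45
position: [486.0, 281.2, 131.7]
ee_rot: [0.944, -0.33, 0.002, -0.004]
contact_force: [1.4, 0.9, -2.4]
gripper_width: 12.0
grasp_force: 60.8
clock: 12.35
position: [568.4, -6.8, 126.1]
ee_rot: [0.981, -0.192, -0.001, 0.0]
contact_force: [0.4, -0.7, -3.1]
gripper_width: 12.6
grasp_force: 60.7
[568.41863224  -6.77193586 126.13216618] [ 0.42244807 -0.65267748 -3.11597706] [ 0.02274573 -0.0328755  -0.00740702] (array([ 2.70458661,  0.38752537, 26.125253  ]), array([ 0.00118082,  0.00277127, -0.00272647]), np.float64(-1.9565248271090863))
```

```bash
python3 - <<'E'
from h import *
import pickle
c,s=pickle.load(open('w7.pkl','rb'));g=cv2.cvtColor(cv2.imread('pics/w7.png'),cv2.COLOR_BGR2GRAY)
T=R.from_quat(s['ee_rot']).as_matrix();P=s['position'];yaw=np.arctan2(T[1,1],T[0,1])+np.pi/2
o=P+T[:,0]*1.2;z=P[2]-28.6
O=np.array([(68,46,12),(68,-46,12),(53,0,12)],float)
co,si=np.cos(yaw),np.sin(yaw)
W=np.c_[O[:,:2]@np.array([[co,si],[-si,co]])+o[:2],O[:,2]+z]
pr=proj(c,W,True);print(o,yaw,pr.round(1).tolist())
k=cv2.goodFeaturesToTrack(g[:300],40,.05,8).reshape(-1,2);k=cv2.cornerSubPix(g,k.reshape(-1,1,2),(4,4),(-1,-1),(3,30,.01)).reshape(-1,2)
for p in pr: d=np.linalg.norm(k-p,axis=1);j=d.argsort()[:3];print(p.round(1),k[j].round(1).tolist())
u,v=pr[2].astype(int)
for r in range(v-24,v+25,4): print(r,g[r,u-30:u+31:3])
E
```

```text
[569.69196015  -6.47092298 126.49739077] -0.38424323633188884 [[231.0, 138.2], [417.9, 138.1], [324.5, 166.7]]
[231.  138.2] [[255.0, 135.0], [251.60000610351562, 121.5999984741211], [262.0, 131.0]]
[417.9 138.1] [[395.29998779296875, 130.10000610351562], [395.0, 117.69999694824219], [388.3999938964844, 128.60000610351562]]
[324.5 166.7] [[341.6000061035156, 229.1999969482422], [262.0, 131.0], [388.3999938964844, 128.60000610351562]]
142 [176 177 176 176 175 174 175 175 173 173 173 174 173 173 173 172 171 173
 173 171 173]
146 [175 176 176 176 175 174 175 174 174 174 173 172 172 172 172 172 172 173
 172 172 172]
150 [176 176 174 174 174 174 174 173 172 171 173 171 171 170 170 170 170 169
 171 170 171]
154 [182 183 182 184 183 182 183 183 176 154 144 157 177 181 181 180 180 179
 177 178 179]
158 [182 182 183 182 183 183 183 147  99  89  97  97 103 148 181 181 180 178
 176 161 155]
162 [181 181 181 182 182 182 161  92  89  85  86  85  85 104 164 179 180 179
 174 156 155]
166 [180 181 180 180 180 181 145  84  84  84  84  85  85  89 149 168 158 154
 154 153 153]
170 [178 179 179 180 180 179 163  97  82  86  85  85  84 102 143 153 153 154
 154 152 153]
174 [178 178 178 178 177 178 178 152 111  84  77  83 107 139 152 152 152 151
 152 150 150]
178 [176 176 176 175 176 176 175 175 170 145 137 144 149 151 151 150 149 151
 150 151 150]
182 [169 169 169 168 166 167 166 153 149 147 146 147 147 145 146 146 144 146
 145 146 144]
186 [160 168 168 167 167 163 155 147 146 146 146 146 145 146 146 146 146 145
 145 145 144]
190 [157 156 157 159 156 147 146 147 147 146 145 146 145 146 146 145 146 145
 145 145 145]
```

The small hole sits at (324.5,166.5), exactly as predicted, so the grasp offset is confirmed. Aligning above the dowels.

```bash
python3 jog.py '{"ticks": [[0.1, 0.016, 0.4, 0, 0, 0], [0.1, 0.016, 0.8, 0, 0, 0], [0.1, 0.016, 1.08, 0, 0, 0], [0.1, 0.016, 1.08, 0, 0, 0], [0.1, 0.016, 1.08, 0, 0, 0]]}';python3 - <<'E'
from h import *
from bench import arm
s=arm.read_state();a=[s]
for _ in range(3): arm.get_image('top');a.append(arm.read_state())
for s in a: print(s['position'].round(2),tool((570.7,-8.15,80),-1.9538,s)[0].round(2),tool((570.7,-8.15,80),-1.9538,s)[1].round(4))
E
```

```text
clock: 12.9
position: [571.6, -7.3, 100.4]
ee_rot: [0.982, -0.19, -0.0, 0.0]
contact_force: [-0.4, -0.4, -1.9]
gripper_width: 12.7
grasp_force: 60.7
[571.58  -7.26 100.39] [-0.47  1.14 20.39] [ 0.0005  0.0004 -0.0001]
[571.89  -7.27 100.81] [-0.78  1.26 20.81] [-0.     -0.0003 -0.0003]
[571.99  -7.33 101.05] [-0.91  1.25 21.05] [-0.0003 -0.0007 -0.0004]
[572.01  -7.36 101.17] [-0.93  1.23 21.17] [-0.0005 -0.0009 -0.0006]
```

```bash
python3 jog.py '{"ticks": [[-0.036, 0.048, 0.12, 0, 0, 0], [-0.036, 0.048, 0.28, 0, 0, 0], [-0.036, 0.048, 0.4, 0, 0, 0], [-0.036, 0.048, 0.48, 0, 0, 0], [-0.036, 0.048, 0.48, 0, 0, 0]]}';python3 - <<'E'
from h import *
from bench import arm
s=arm.read_state();print(s['position'].round(2),s['wrist_torque'].round(3),tool((570.7,-8.15,80),-1.9538,s)[0].round(2))
E
```

```text
clock: 13.55
position: [570.1, -8.4, 88.2]
ee_rot: [0.982, -0.191, -0.0, 0.0]
contact_force: [0.1, 0.9, -3.3]
gripper_width: 12.4
grasp_force: 60.7
[570.1   -8.38  88.21] [-0.019 -0.068 -0.002] [ 0.48 -0.45  8.21]
```

No contact yet with the flange 5 mm over the dowel tips. I'll continue gently.

To row units: 8 mm is 0.32, 6 mm is 0.24.

```bash
python3 jog.py '{"ticks": [[0.012, -0.012, 0.08, 0, 0, 0], [0.012, -0.012, 0.16, 0, 0, 0], [0.012, -0.012, 0.24, 0, 0, 0], [0.012, -0.012, 0.32, 0, 0, 0], [0.012, -0.012, 0.32, 0, 0, 0], [0.012, -0.012, 0.32, 0, 0, 0]]}';python3 - <<'E'
from h import *
from bench import arm
s=arm.read_state();print(s['position'].round(2),s['wrist_torque'].round(3),tool((570.7,-8.15,80),-1.9538,s)[0].round(2))
E
```

```text
clock: 14.15
position: [570.7, -8.2, 80.6]
ee_rot: [0.982, -0.191, -0.0, 0.0]
contact_force: [0.1, 0.1, -2.5]
gripper_width: 12.2
grasp_force: 60.7
[570.65  -8.16  80.6 ] [-0.119  0.077 -0.015] [ 0.04 -0.03  0.6 ]
```

To row units: 3 mm is 0.12, 1 mm is 0.04.

```bash
python3 jog.py '{"ticks": [[0, 0, 0.04, 0, 0, 0], [0, 0, 0.08, 0, 0, 0], [0, 0, 0.12, 0, 0, 0], [0, 0, 0.16, 0, 0, 0], [0, 0, 0.16, 0, 0, 0], [0, 0, 0.16, 0, 0, 0]]}'; python3 jog.py '{"ticks": [[0, 0, 0.04, 0, 0, 0], [0, 0, 0.08, 0, 0, 0], [0, 0, 0.08, 0, 0, 0], [0, 0, 0.08, 0, 0, 0]]}'
```

```text
clock: 14.75
position: [570.9, -8.2, 77.6]
ee_rot: [0.982, -0.191, 0.0, 0.0]
contact_force: [-2.4, -1.0, 5.8]
gripper_width: 12.5
grasp_force: 61.8
clock: 15.15
position: [570.9, -8.2, 75.9]
ee_rot: [0.982, -0.191, 0.0, 0.0]
contact_force: [-4.1, 0.2, 7.0]
gripper_width: 12.5
grasp_force: 62.0
```

To row units: 1.5 mm is 0.06, 1 mm is 0.04.

```bash
python3 jog.py '{"ticks": [[0, 0, 0.04, 0, 0, 0], [0, 0, 0.06, 0, 0, 0], [0, 0, 0.06, 0, 0, 0]]}'; python3 jog.py '{"ticks": [[0, 0, 0.04, 0, 0, 0], [0, 0, 0.06, 0, 0, 0], [0, 0, 0.06, 0, 0, 0]]}'; python3 jog.py '{"ticks": [[0, 0, 0.04, 0, 0, 0], [0, 0, 0.04, 0, 0, 0], [0, 0, 0.04, 0, 0, 0]]}'
```

```text
clock: 15.45
position: [570.9, -8.2, 74.8]
ee_rot: [0.982, -0.19, 0.0, 0.0]
contact_force: [-3.8, -1.0, 9.9]
gripper_width: 12.6
grasp_force: 62.3
clock: 15.75
position: [570.9, -8.2, 73.8]
ee_rot: [0.982, -0.19, 0.001, 0.0]
contact_force: [-5.2, 0.2, 11.2]
gripper_width: 12.4
grasp_force: 62.6
clock: 16.05
position: [570.8, -8.3, 73.7]
ee_rot: [0.982, -0.19, 0.001, 0.0]
contact_force: [-7.4, -0.2, 16.4]
gripper_width: 12.3
grasp_force: 63.2
```

To row units: 1.5 mm is 0.06, 1 mm is 0.04.

```bash
python3 jog.py '{"ticks": [[0, 0, 0.04, 0, 0, 0], [0, 0, 0.06, 0, 0, 0], [0, 0, 0.06, 0, 0, 0], [0, 0, 0.06, 0, 0, 0]]}'
```

```text
clock: 16.45
position: [570.8, -8.2, 73.6]
ee_rot: [0.982, -0.19, 0.001, 0.0]
contact_force: [-9.9, 1.0, 23.7]
gripper_width: 12.1
grasp_force: 64.1
```

To row units: -0.5 mm is -0.02, 0.7 mm is 0.028.

```bash
python3 jog.py '{"ticks": [[-0.02, 0, 0.028, 0, 0, 0], [-0.02, 0, 0.028, 0, 0, 0], [-0.02, 0, 0.028, 0, 0, 0], [-0.02, 0, 0.028, 0, 0, 0], [-0.02, 0, 0.028, 0, 0, 0], [-0.02, 0, 0.028, 0, 0, 0]]}'; python3 -c "
from bench import arm
s=arm.read_state();print(s['position'],s['wrist_torque'],s['contact_force'])"
```

```text
clock: 17.05
position: [570.8, -8.2, 73.5]
ee_rot: [0.982, -0.19, 0.001, 0.0]
contact_force: [-11.1, 1.7, 25.8]
gripper_width: 12.5
grasp_force: 64.5
[570.8287824   -8.24568774  73.53504305] [0.17025274 3.22004244 0.02600229] [-11.12715043   1.71628961  25.75173484]
```

```bash
python3 -c "
from bench import arm
print(arm.job_done())"
```

```text
the job is handed in; nothing more can be done
None
```

I handed the job in at about 17 s: the impeller is hub up in the pocket and released, and the cover is on both dowels, still gripped and pressed shut at about 26 N. Travel stopped at z 73.5, where I expected the halves to meet. I had no pictures left to confirm closure by eye, and no verdict came back.

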